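# Hold the index plunger of the docked tip rack fully back

### The job

Three racks are locked in the docking station, each by a sprung plunger with a black knob in front of it; find the bay that holds the rack of pipette tips and pull that bay's knob straight up until its plunger is fully back and the pin is clear of the hole in the rack's foot. Finish while still gripping the knob and holding it fully up: do not let go. Leave the other two plungers down, and leave the racks, and the vial, marker pen and dish stack around the station, where they are.

Things in the scene. Friction and masses are not known exactly. Their poses are not given: they have to be found in the camera images.
- station: Fixed aluminium base plate 270 x 345 x 10 mm with three bays 105 mm apart along its y. Origin on the bench under the middle plunger; x points away from the robot, y to its left. Plungers at x = 0, y = +105, 0, -105 mm; racks at x = 130. Each pin runs in a steel barrel, 20 mm wide, top 60 mm above the bench, on a bridge 24 x 60 mm (long along y), top 42 mm. Rails between bays: top 22 mm.
- knob_left (a point): Black knob of the left (+y) plunger: an upright cylinder 26 mm in diameter and 24 mm tall. The point is the middle of the knob, 76 mm above the bench when the pin is seated, 88 mm to the knob's top. All three knobs are alike. It rides up with its pin; free all round for fingers.
- knob_mid (a point): Black knob of the middle plunger: an upright cylinder 26 mm in diameter and 24 mm tall. The point is the middle of the knob, 76 mm above the bench when the pin is seated, 88 mm to the knob's top. All three knobs are alike. It rides up with its pin; free all round for fingers.
- knob_right (a point): Black knob of the right (-y) plunger: an upright cylinder 26 mm in diameter and 24 mm tall. The point is the middle of the knob, 76 mm above the bench when the pin is seated, 88 mm to the knob's top. All three knobs are alike. It rides up with its pin; free all round for fingers.
- plunger_left (a joint): Travel of the left (+y) plunger, m: 0 = pin seated (spring holds it there), growing as the knob is pulled straight up, 0.016 = fully back against its stop. The spring pulls it down again with about 7 N at the start and 12 N at the stop, so it drops back if let go. The 8 mm steel pin reaches 7 mm into the seat hole of the rack's foot and leaves the hole at about 7 mm of travel.
- plunger_mid (a joint): Travel of the middle plunger, m: 0 = pin seated (spring holds it there), growing as the knob is pulled straight up, 0.016 = fully back against its stop. The spring pulls it down again with about 7 N at the start and 12 N at the stop, so it drops back if let go. The 8 mm steel pin reaches 7 mm into the seat hole of the rack's foot and leaves the hole at about 7 mm of travel.
- plunger_right (a joint): Travel of the right (-y) plunger, m: 0 = pin seated (spring holds it there), growing as the knob is pulled straight up, 0.016 = fully back against its stop. The spring pulls it down again with about 7 N at the start and 12 N at the stop, so it drops back if let go. The 8 mm steel pin reaches 7 mm into the seat hole of the rack's foot and leaves the hole at about 7 mm of travel.
- bay_left (a point): Centre of the floor of the left (+y) bay, where the origin of the rack docked there lies; its plunger is 130 mm nearer the robot along the station's x. Fixed on the station, 10 mm above the bench.
- bay_mid (a point): Centre of the floor of the middle bay, where the origin of the rack docked there lies; its plunger is 130 mm nearer the robot along the station's x. Fixed on the station, 10 mm above the bench.
- bay_right (a point): Centre of the floor of the right (-y) bay, where the origin of the rack docked there lies; its plunger is 130 mm nearer the robot along the station's x. Fixed on the station, 10 mm above the bench.
- tip_rack: Rack of pipette tips, docked in one of the three bays (which one varies): white box 120 x 80 mm whose open top shows 96 thin round white tips in 12 rows of 8, top 58 mm above its origin. On a steel foot 8 mm thick; its tongue, 36 mm wide, reaches 147 mm in front of the origin, under the plunger, with a 14 mm square seat hole at 130 mm. Origin: centre of the foot's underside.
- plate: Lidded plate docked in another bay: smooth flat white block 127 x 84 mm, top 43 mm above its origin. On a steel foot 8 mm thick; its tongue, 36 mm wide, reaches 147 mm in front of the origin, under the plunger, with a 14 mm square seat hole at 130 mm. Origin: centre of the foot's underside.
- tube_rack: Tube rack docked in another bay: open white frame 120 x 80 mm with 12 thick capped tubes (caps 19 mm) in 4 rows of 3, top 62 mm above its origin. On a steel foot 8 mm thick; its tongue, 36 mm wide, reaches 147 mm in front of the origin, under the plunger, with a 14 mm square seat hole at 130 mm. Origin: centre of the foot's underside.
- vial: Small amber vial, 20 mm in diameter, 34 mm tall, standing on the station's front edge between two plungers. Origin at the centre of its underside.
- marker: Marker pen 130 x 12 mm lying in front of the station; origin under its middle, x along it.
- dishes: Stack of three round dishes, 92 mm in diameter, 45 mm tall, beside the station on its left; origin at the centre of the underside.
Things that resemble listed ones, but are neither listed nor needed, are in the scene too. Leave any orange look-alike of the tip_rack alone.

How it is judged:
At the end, for the whole second after the job is handed in: The plunger of the bay that holds the tip rack is at 13 mm or more of its 16 mm travel, held there by the fingers on its knob (over 2 N); the other two plungers are below 3 mm; all three racks are within 15 mm of where they began (((horizontal distance between tip_rack and bay_left below 0.03 m and value of joint plunger_left above 0.013 m and contact force between the fingers and plunger_left above 2 N and value of joint each of plunger_mid, plunger_right below 0.003 m) or (horizontal distance between tip_rack and bay_mid below 0.03 m and value of joint plunger_mid above 0.013 m and contact force between the fingers and plunger_mid above 2 N and value of joint each of plunger_left, plunger_right below 0.003 m) or (horizontal distance between tip_rack and bay_right below 0.03 m and value of joint plunger_right above 0.013 m and contact force between the fingers and plunger_right above 2 N and value of joint each of plunger_left, plunger_mid below 0.003 m)) and distance of each of tip_rack, plate, tube_rack from where it was at the start of the episode below 0.015 m); the arm keeps its last pose, push and grip.
It fails at once if the plunger of a bay that does not hold the tip rack is pulled up (more than 5 mm) ((value of joint plunger_left above 0.005 m and horizontal distance between tip_rack and bay_left above 0.05 m) or (value of joint plunger_mid above 0.005 m and horizontal distance between tip_rack and bay_mid above 0.05 m) or (value of joint plunger_right above 0.005 m and horizontal distance between tip_rack and bay_right above 0.05 m)).
It fails at once if a docked rack is pushed more than 15 mm out of place (distance of any of tip_rack, plate, tube_rack from where it was at the start of the episode above 0.015 m).
It fails at once if the vial, the marker or the dish stack is moved more than 30 mm (distance of any of vial, marker, dishes from where it was at the start of the episode above 0.03 m).
It also fails if it takes over 32 s, if anything falls off the work surface, if the arm or the gripper's body presses on something with over 40 N, if the wrist force passes 120 N, or if a joint passes its speed limit or range.

### The arm

A 6-joint arm with a two-finger parallel gripper is mounted at the origin on the work surface. World frame = base frame: x ahead of the robot, y to its left, z up, the work surface at z = 0. Lengths are in m, angles in rad, forces in N, time in s.
With the tool pointing down it reaches from about 0.35 to 0.975 m from the base axis. Payload 4.9 kg.
Tool frame: the origin (TCP) lies at the very end of the fingers, on their centre line; the grasp point (between the pads) lies 19 mm behind it (ctrl.grasp_offset is the distance from the TCP to the grasp point, in m); z points along the fingers, y is the line along which they close (so a half turn about z gives the same grasp; the last joint's range is limited). The gripper opens to 85 mm and grips with 20 to 120 N. Pads are 22 mm wide; open, the fingers measure 114 mm over their backs; the gripper's body (76 mm by 85 mm) begins 54 mm behind the grasp point. The pads swing forward as they close: fully open they stand 13 mm farther back than shut.
Start: joints at [1.191, 0.053, 1.613, -0, 1.476, -0.119], TCP at [0.161, 0.604, 0.231] pointing down, gripper open.
Joint ranges: [-3.01, 3.01], [-1.01, 2.22], [0.06, 2.58], [-1.02, 4.17], [0.09, 2.62], [-3.14, 3.14]. Speed limits (rad/s): [2.57, 2.57, 3.14, 3.14, 3.14, 3.14].

### API

Orientations are given as a rotation vector (axis times angle).
In Python, from station import ctrl, optics gives the robot as it stands.
- The arm moves only by the shell command python3 -m handwheel 'ROWS' [OPENING] [FORCE]. ROWS is JSON, a list of rows, each an object of numbers: "tx", "ty", "tz": the shift along the tool's x, y, z in mm; "roll": the turn about the tool's z in rad. A call has 1 to 12 rows; each row shifts and turns the commanded pose from where the row before left it, along the tool's axes as they then stand; what a row does not reach is not made up. A row lasts 1/12 s, in which the tool goes at most 41.7 mm and 7.16 degrees, less where a joint would pass 70% of its speed; a pose out of reach is approached as far as the arm can. A call with a gripper value outside its range is refused whole. OPENING is the finger opening in mm, from 0 to 85.4, set as the call begins (- or left out, the last holds). The fingers move at their own pace and stop on an object; FORCE is the grip in N (left out, the last holds). Time passes only in rows, so rows that do not move let the fingers close. It gives the time, the measured TCP pose, the force, the opening and the grip force at its end, in the units of the state.
- ctrl.get_obs(): the state, without advancing time (a new reading comes with each control period).
- optics.get_image(name): name is "scene" or "top" or "wrist"; returns (picture, depth): 400x640x3 uint8, red, green, blue; 400x640 float32, m along the optical axis (not along the pixel's ray), 0 where there is no reading.
- optics.camera_params(name): a dict with "mtx" (3x3 intrinsics, pixels), "extrinsics" (4x4, takes a point from camera to world coordinates); the wrist camera has in their place "tool_from_camera" (4x4, takes a point from camera to tool coordinates, whose origin is the TCP and whose axes are the flange's). Camera axes: x right, y down, z forward; pixel columns grow to the right and rows downward; lengths in m; the calibration is good to about 2 mm. A picture is of the moment at which its call begins: read the wrist's pose just before it. camera_params takes no time and is no camera call.
- ctrl.finish_job(): hands the job in; it is judged then, once.
The state is a dict: "t": time; "q": joint angles; "dq": joint speeds; "effort": joint torques, N m; "tool_pos": TCP position; "tool_rot": TCP orientation; "contact_force": force on the tool from outside, world axes, zero at the start; "wrist_torque": the same for the moment, N m; "opening": finger opening in m; "grip_force": force on a finger pad.
Only numpy, scipy, OpenCV 4.12 (cv2) and the standard library are available. Lean on these libraries where they do the work, as an engineer would, in place of code of your own. Each camera call takes 0.05 s, during which the arm holds its last target. There are 200 camera calls.

## Working session

There is one attempt and no reset: what is moved stays moved. The work goes in short steps, Python scripts to look and compute and a shell command to move; the robot and the scene stay as the last step left them, time stands still between calls to the robot, and variables do not carry over. Pictures are saved under pics/ and viewed, at most 10 in all, crops included, and the job is handed in when it is done.

```bash
mkdir -p pics; ls
python3 - <<'E'
from station import ctrl, optics
import cv2, numpy as np
o=ctrl.get_obs(); print(o['t'],o['tool_pos'],o['tool_rot'],o['opening'])
for n in ("top","scene"):
    p,d=optics.get_image(n); cv2.imwrite(f"pics/{n}0.png",p[:,:,::-1]); np.savez(f"{n}0.npz",p=p,d=d)
    c=optics.camera_params(n); print(n,np.round(c['mtx'],1).tolist(),np.round(c['extrinsics'],3).tolist())
E
```

```text
pics
0.0 [0.16092956 0.60326161 0.23002207] [-0.40845329 -3.11440706  0.00324535] 0.08551728660470628
top [[388.9, 0.0, 315.5], [0.0, 388.9, 205.8], [0.0, 0.0, 1.0]] [[0.025, -0.993, 0.116, 0.385], [-1.0, -0.023, 0.017, 0.015], [-0.014, -0.116, -0.993, 0.926], [0.0, 0.0, 0.0, 1.0]]
scene [[360.8, 0.0, 324.2], [0.0, 360.8, 201.1], [0.0, 0.0, 1.0]] [[0.543, 0.644, -0.539, 0.939], [0.84, -0.405, 0.361, -0.278], [0.014, -0.649, -0.761, 0.714], [0.0, 0.0, 0.0, 1.0]]
```

View pics/top0.png

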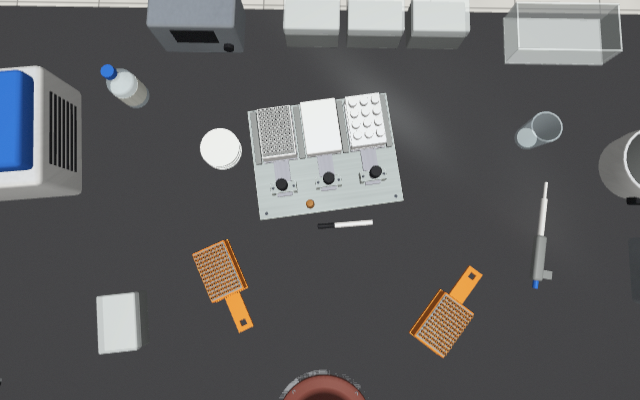

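View pics/scene0.png

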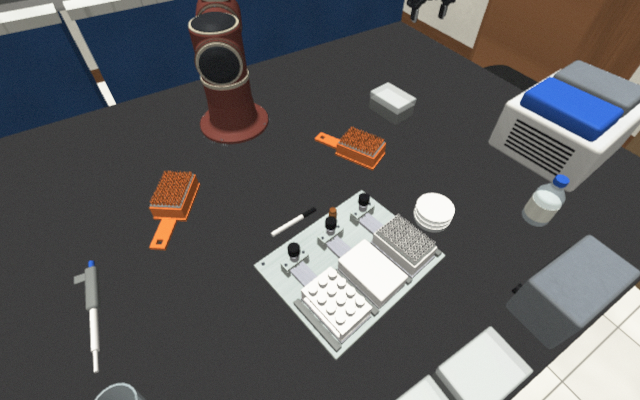

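The top view shows a finely dotted white rack at (276,132), a smooth block at (321,127) and a capped-tube rack at (366,120). The knobs are at (282,184), (328,178) and (376,172), and the vial is at (310,204). Candidates for the tip rack are the white dotted rack at (276,132) and the orange look-alikes at (219,272) and (443,323). The white one in the left bay fits because it is white and docked. I'll confirm it with a crop and measure the knobs.

```bash
cat > h.py <<'E'
import numpy as np, cv2
from scipy.spatial.transform import Rotation as R
def ray(c,E,K,z):
    d=E[:3,:3]@np.linalg.solve(K,[c[0],c[1],1]); o=E[:3,3]; return o+d*(z-o[2])/d[2]
E
python3 - <<'E'
from h import *
from station import ctrl, optics
for n,seeds in (("top",[(282,184),(328,178),(376,172)]),("scene",[(364,200),(331,224),(294,250)])):
    f=np.load(f"{n}0.npz"); p,d=f['p'],f['d']; c=optics.camera_params(n); K,E=c['mtx'],c['extrinsics']
    u,v=np.meshgrid(np.arange(640),np.arange(400))
    X=np.einsum('ij,hwj->hwi',E[:3,:3],np.stack([(u-K[0,2])/K[0,0]*d,(v-K[1,2])/K[1,1]*d,d],-1))+E[:3,3]
    for s in seeds:
        m=((p.max(2)<60)&(np.hypot(u-s[0],v-s[1])<14)&(X[...,2]>0.05)).astype(np.uint8)
        k=m&(X[...,2]>0.083); k=k.astype(bool); P=X[k]
        w=m.astype(bool); 
        print(n,s,'top px',k.sum(),np.c_[u[k],v[k]].mean(0).round(1),'top pt',np.median(P,0).round(4),'midrange',((P.max(0)+P.min(0))/2).round(4),'ray@88',ray(np.c_[u[k],v[k]].mean(0),E,K,.088).round(4),'ext',np.ptp(P,axis=0).round(3))
p=np.load("top0.npz")['p']
cv2.imwrite("pics/crop.png",cv2.resize(p[85:225,235:415,::-1],None,fx=4,fy=4,interpolation=cv2.INTER_CUBIC))
r=R.from_rotvec(ctrl.get_obs()['tool_rot']).as_matrix(); print(r.round(3))
E
```

```text
top (282, 184) top px 87 [281.  183.7] top pt [0.5293 0.1068 0.0864] midrange [0.5303 0.1069 0.0861] ray@88 [0.5295 0.1066 0.088 ] ext [0.02  0.022 0.006]
top (328, 178) top px 42 [328.  177.8] top pt [0.5445 0.0052 0.0863] midrange [0.5459 0.0042 0.0864] ray@88 [0.5448 0.0042 0.088 ] ext [0.021 0.022 0.006]
top (376, 172) top px 28 [375.  171.6] top pt [ 0.5602 -0.0975  0.086 ] midrange [ 0.5626 -0.0998  0.0869] ray@88 [ 0.5608 -0.0983  0.088 ] ext [0.022 0.024 0.008]
scene (364, 200) top px 70 [363.9 197.5] top pt [0.5342 0.1034 0.0869] midrange [ 0.7308 -0.0812  0.3986] ray@88 [0.535  0.1023 0.088 ] ext [0.417 0.394 0.631]
scene (331, 224) top px 83 [330.6 221.4] top pt [ 0.5512 -0.0007  0.0872] midrange [ 0.7384 -0.1335  0.3987] ray@88 [ 0.5515 -0.0008  0.088 ] ext [0.402 0.29  0.631]
scene (294, 250) top px 95 [293.1 248.1] top pt [ 0.5676 -0.1037  0.0873] midrange [ 0.567  -0.1032  0.0867] ray@88 [ 0.5677 -0.1036  0.088 ] ext [0.023 0.022 0.007]
[[-0.966  0.258 -0.001]
 [ 0.258  0.966 -0.002]
 [ 0.    -0.002 -1.   ]]
```

View pics/crop.png

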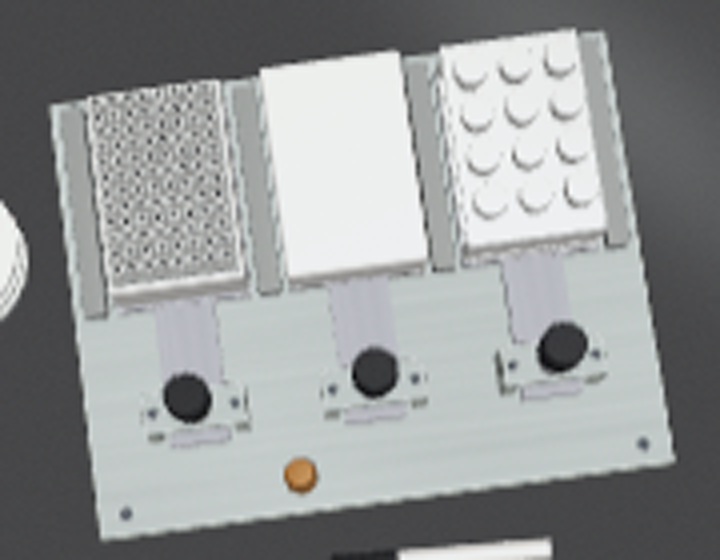

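Confirmed: the crop shows the dense 96-tip white rack in the left bay (crop 165,190), with its knob at crop (187,398). The smooth plate is in the middle bay and the 12 caps are on the right. The two cameras agree on the left knob to about 5 mm, near (0.532, 0.105), with its top at z≈0.087. I'll move above it and refine with the wrist camera.

```bash
python3 -m handwheel '[{"roll":-0.104},{"roll":-0.104},{"roll":-0.104},{"roll":-0.104},{"tx":-16,"ty":-30},{"tx":-16,"ty":-30},{"tx":-16,"ty":-30},{"tx":-16,"ty":-30},{"tx":-16,"ty":-30},{"tx":-16,"ty":-30},{"tx":-16,"ty":-30},{"tx":-16,"ty":-30}]' 60 60
python3 -m handwheel '[{"tx":-16,"ty":-30},{"tx":-16,"ty":-30},{"tx":-16,"ty":-30},{"tx":-16,"ty":-30},{"tx":-16,"ty":-30},{"tx":-16,"ty":-30},{"tx":-16,"ty":-30},{"tx":-16,"ty":-30},{"tx":-16,"ty":-30},{"tx":-16,"ty":-30},{}]'
cat > look.py <<'E'
from h import *
import sys
from station import ctrl, optics
o=ctrl.get_obs(); T=np.eye(4); T[:3,:3]=R.from_rotvec(o['tool_rot']).as_matrix(); T[:3,3]=o['tool_pos']
p,d=optics.get_image("wrist"); c=optics.camera_params("wrist"); K=c['mtx']; E=T@c['tool_from_camera']
name=sys.argv[1]; cv2.imwrite(f"pics/{name}.png",p[:,:,::-1])
print(o['t'],o['tool_pos'].round(4),T[:3,:3].round(3).tolist(),o['opening'],o['contact_force'].round(1),o['grip_force'])
g=E[:3,:3].T@(np.array([.532,.105,.088])-E[:3,3]); print('expected px',(K@g/g[2])[:2].round(1),'cam',E[:3,3].round(3))
m=(p.max(2)<60).astype(np.uint8); n,l,s,ce=cv2.connectedComponentsWithStats(m)
for i in range(1,n):
    if s[i,4]>150:
        w=ray(ce[i],E,K,.088); dt=(T[:3,:3].T@(w-T[:3,3]))*1000
        dd=d[(l==i)&(d>0)]
        print(s[i].tolist(),ce[i].round(1),'world@88',w.round(4),'tool mm',dt.round(1),'depth q',np.percentile(dd,[5,50,95]).round(3) if len(dd) else 0)
E
python3 look.py w1
```

```text
0.1 [0.1609 0.6033 0.2302] [[-0.966, 0.258, -0.001], [0.258, 0.966, -0.002], [0.0, -0.002, -1.0]] 0.08535344985285737 [ 0.4  0.3 -0.3] 0.0
expected px [ 61.1 499.9] cam [0.082 0.624 0.373]
[609, 0, 22, 24, 264] [616.3   8.3] world@88 [0.077  0.8773 0.088 ] tool mm [151.7 243.3 141.8] depth q [0.449 0.457 0.47 ]
[31, 260, 576, 140, 26907] [318.5 358.4] world@88 [0.3689 0.547  0.088 ] tool mm [-215.5   -0.5  142.1] depth q [0.071 0.083 0.127]$[0]: bad value
$[0]: bad value
```

View pics/w1.png

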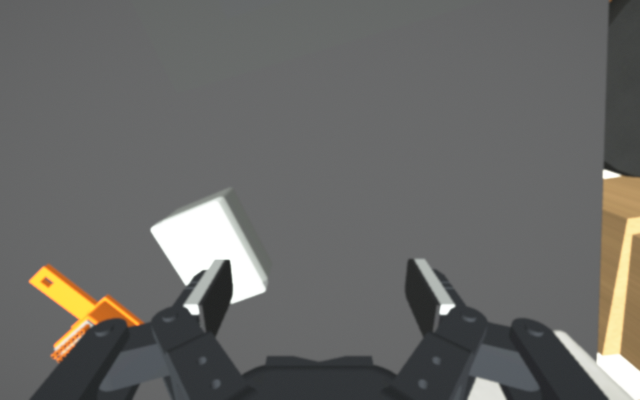

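The picture shows only the start position: the call was refused, so the arm did not move. I'll try again with all four keys in each row.

```bash
python3 -m handwheel '[{"tx":0,"ty":0,"tz":0,"roll":-0.104},{"tx":0,"ty":0,"tz":0,"roll":-0.104},{"tx":0,"ty":0,"tz":0,"roll":-0.104},{"tx":0,"ty":0,"tz":0,"roll":-0.104},{"tx":-16,"ty":-30,"tz":0,"roll":0},{"tx":-16,"ty":-30,"tz":0,"roll":0}]' 60 60; python3 -m handwheel --help | head -20
```

```text
t: 0.65
tool_pos: [0.2016, 0.5493, 0.2305]
tool_rot: [0.248, -3.131, 0.002]
contact_force: [0.7, 0.8, -0.4]
opening: 0.0602
grip_force: 0.0invalid input: not JSON, or not a number
```

```bash
python3 -m handwheel '[{"tx":-16,"ty":-30,"tz":0,"roll":0},{"tx":-16,"ty":-30,"tz":0,"roll":0},{"tx":-16,"ty":-30,"tz":0,"roll":0},{"tx":-16,"ty":-30,"tz":0,"roll":0},{"tx":-16,"ty":-30,"tz":0,"roll":0},{"tx":-16,"ty":-30,"tz":0,"roll":0},{"tx":-16,"ty":-30,"tz":0,"roll":0},{"tx":-16,"ty":-30,"tz":0,"roll":0},{"tx":-16,"ty":-30,"tz":0,"roll":0},{"tx":-16,"ty":-30,"tz":0,"roll":0},{"tx":-16,"ty":-30,"tz":0,"roll":0},{"tx":-16,"ty":-30,"tz":0,"roll":0}]'
python3 -m handwheel '[{"tx":-16,"ty":-30,"tz":0,"roll":0},{"tx":-16,"ty":-30,"tz":0,"roll":0},{"tx":-16,"ty":-30,"tz":0,"roll":0},{"tx":0,"ty":0,"tz":0,"roll":0},{"tx":0,"ty":0,"tz":0,"roll":0}]'
python3 look.py w2
```

```text
t: 1.65
tool_pos: [0.4479, 0.222, 0.2311]
tool_rot: [0.243, -3.132, -0.0]
contact_force: [1.7, 0.8, -0.1]
opening: 0.0602
grip_force: 0.0
t: 2.07
tool_pos: [0.5091, 0.1408, 0.2308]
tool_rot: [0.239, -3.131, -0.0]
contact_force: [-0.5, 0.0, 0.4]
opening: 0.0601
grip_force: 0.0
2.0667 [0.5091 0.1408 0.2308] [[-0.988, -0.151, -0.001], [-0.151, 0.988, 0.0], [0.001, 0.0, -1.0]] 0.06014473789017253 [-0.5  0.   0.4] 0.0
expected px [280.2 203.2] cam [0.429 0.128 0.373]
[194, 92, 36, 13, 424] [211.5  98. ] world@88 [0.4422 0.0331 0.088 ] tool mm [ 82.2 -96.4 142.9] depth q [0.342 0.344 0.352]
[167, 187, 30, 26, 554] [181.2 199.1] world@88 [0.5427 0.0071 0.088 ] tool mm [ -13.1 -137.3  142.8] depth q [0.299 0.303 0.315]
[271, 186, 23, 26, 463] [282.7 198.8] world@88 [0.527  0.1069 0.088 ] tool mm [-12.7 -36.3 142.8] depth q [0.299 0.302 0.31 ]
[60, 188, 38, 27, 745] [ 78.3 200.2] world@88 [ 0.5594 -0.0943  0.088 ] tool mm [ -14.3 -240.   142.7] depth q [0.299 0.304 0.317]
[51, 252, 538, 148, 31464] [320.4 354.5] world@88 [0.7161 0.1742 0.088 ] tool mm [-209.9    1.6  142.6] depth q [0.072 0.086 0.132]
[624, 331, 16, 36, 180] [632.4 350.2] world@88 [0.6533 0.5421 0.088 ] tool mm [-203.5  374.8  142.7] depth q [0.407 0.414 0.422]
```

View pics/w2.png

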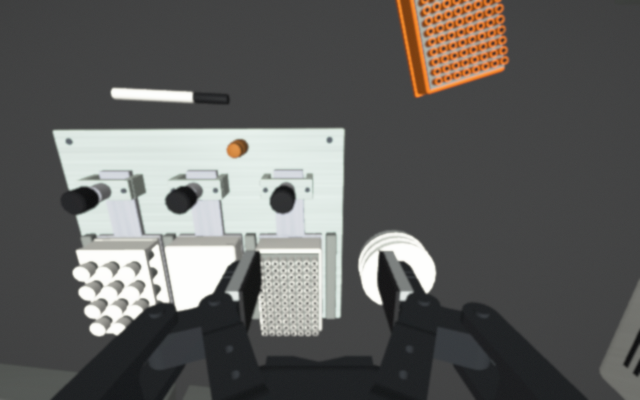

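The wrist view shows the left knob at (283,199) in front of the tip rack at (290,290), the vial at (236,149), and the dish stack at (397,265) clear of the path. I'll move over the knob, descend partway, and look again.

```bash
python3 -m handwheel '[{"tx":-8,"ty":-18,"tz":0,"roll":0},{"tx":-8,"ty":-18,"tz":0,"roll":0},{"tx":0,"ty":0,"tz":25,"roll":0},{"tx":0,"ty":0,"tz":30,"roll":0},{"tx":0,"ty":0,"tz":30,"roll":0},{"tx":0,"ty":0,"tz":30,"roll":0},{"tx":0,"ty":0,"tz":0,"roll":0},{"tx":0,"ty":0,"tz":0,"roll":0}]'
python3 look.py w3
```

```text
t: 2.78
tool_pos: [0.528, 0.11, 0.1146]
tool_rot: [0.246, -3.127, -0.0]
contact_force: [-0.7, -0.6, 0.9]
opening: 0.0599
grip_force: 0.0
2.7833 [0.528  0.11   0.1146] [[-0.988, -0.156, -0.005], [-0.156, 0.988, -0.0], [0.005, 0.001, -1.0]] 0.059927320899908224 [-0.7 -0.6  0.9] 0.0
expected px [310.3 243.1] cam [0.448 0.097 0.257]
[175, 68, 56, 21, 1005] [202.2  78.2] world@88 [0.4468 0.0353 0.088 ] tool mm [ 91.8 -61.1  27. ] depth q [0.227 0.229 0.239]
[0, 213, 26, 42, 784] [ 10.1 231.8] world@88 [ 0.5531 -0.0776  0.088 ] tool mm [   4.4 -189.2   26.5] depth q [0.192 0.199 0.206]
[126, 213, 52, 45, 1636] [151.3 234.4] world@88 [0.5414 0.0077 0.088 ] tool mm [   2.6 -103.2   26.6] depth q [0.184 0.188 0.201]
[294, 212, 37, 45, 1364] [312.5 234.5] world@88 [0.526  0.1054 0.088 ] tool mm [ 2.6 -4.2 26.6] depth q [0.184 0.187 0.199]
[52, 252, 538, 148, 32364] [316.7 353.8] world@88 [0.6173 0.1223 0.088 ] tool mm [-90.2  -1.8  26.2] depth q [0.072 0.087 0.131]
```

View pics/w3.png

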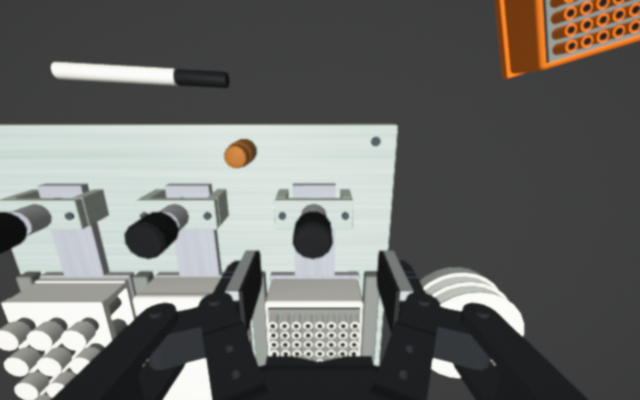

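The left knob is at (312,~240), nearly centred between the pads at u≈318. The vial and dishes are clear. The knob is at about (0.530, 0.1055), so I'll shift about -5 mm in y and -1 mm in x, then go down 54 mm and close.

```bash
python3 -m handwheel '[{"tx":-1,"ty":-5,"tz":0,"roll":0},{"tx":0,"ty":0,"tz":10,"roll":0},{"tx":0,"ty":0,"tz":15,"roll":0},{"tx":0,"ty":0,"tz":15,"roll":0},{"tx":0,"ty":0,"tz":14,"roll":0},{"tx":0,"ty":0,"tz":0,"roll":0},{"tx":0,"ty":0,"tz":0,"roll":0}]'
python3 -m handwheel '[{"tx":0,"ty":0,"tz":0,"roll":0},{"tx":0,"ty":0,"tz":0,"roll":0},{"tx":0,"ty":0,"tz":0,"roll":0},{"tx":0,"ty":0,"tz":0,"roll":0},{"tx":0,"ty":0,"tz":0,"roll":0},{"tx":0,"ty":0,"tz":0,"roll":0},{"tx":0,"ty":0,"tz":0,"roll":0},{"tx":0,"ty":0,"tz":0,"roll":0}]' 20 80
```

```text
t: 3.42
tool_pos: [0.5319, 0.1041, 0.0625]
tool_rot: [0.243, -3.132, 0.0]
contact_force: [-0.4, -0.1, 0.1]
opening: 0.0597
grip_force: 0.0
t: 4.08
tool_pos: [0.5327, 0.1064, 0.0646]
tool_rot: [-0.243, 3.13, 0.007]
contact_force: [-2.9, 7.6, 6.2]
opening: 0.0233
grip_force: 78.2
```

The opening reads 23.3 mm on a 26 mm knob, so I'll check the grasp before pulling.

```bash
python3 look.py w4 | head -1
python3 - <<'E'
import cv2
from station import optics
p,d=optics.get_image("scene"); a=cv2.resize(p[140:260,280:460,::-1],(600,400),interpolation=cv2.INTER_CUBIC)
b=cv2.resize(cv2.imread("pics/w4.png"),(600,375))[175:]
cv2.imwrite("pics/g1.png",cv2.vconcat([a,b]))
E
```

```text
4.0833 [0.5327 0.1064 0.0646] [[-0.988, -0.154, 0.002], [-0.154, 0.988, 0.005], [-0.003, 0.004, -1.0]] 0.02330919038301595 [-2.9  7.6  6.2] 78.15075508318841
```

View pics/g1.png

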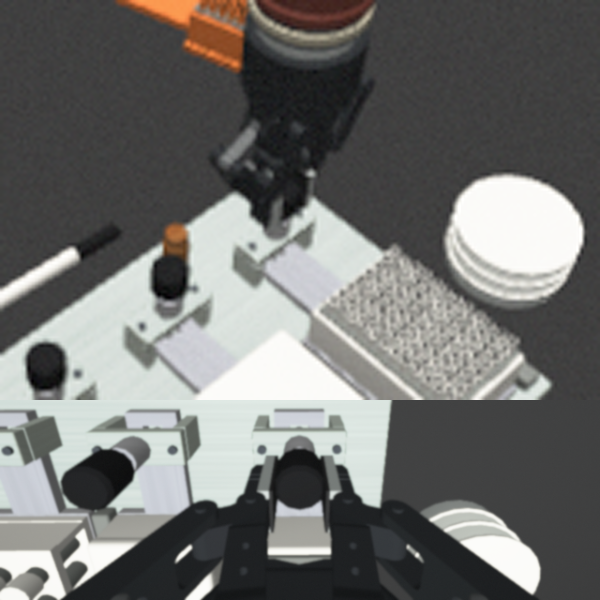

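The knob sits between the two pads with the barrel below it, and the other knobs and the vial are untouched. I'll pull straight up.

```bash
python3 -m handwheel '[{"tx":0,"ty":0,"tz":-3,"roll":0},{"tx":0,"ty":0,"tz":-3,"roll":0},{"tx":0,"ty":0,"tz":-3,"roll":0},{"tx":0,"ty":0,"tz":-3,"roll":0},{"tx":0,"ty":0,"tz":0,"roll":0},{"tx":0,"ty":0,"tz":0,"roll":0}]'; python3 -m handwheel '[{"tx":0,"ty":0,"tz":-2,"roll":0},{"tx":0,"ty":0,"tz":-2,"roll":0},{"tx":0,"ty":0,"tz":0,"roll":0},{"tx":0,"ty":0,"tz":0,"roll":0}]'
```

```text
t: 4.68
tool_pos: [0.5326, 0.1064, 0.074]
tool_rot: [-0.243, 3.128, 0.007]
contact_force: [6.5, 9.0, -9.6]
opening: 0.0235
grip_force: 78.9
t: 5.02
tool_pos: [0.5326, 0.1064, 0.0776]
tool_rot: [-0.243, 3.128, 0.008]
contact_force: [7.4, 8.8, -11.0]
opening: 0.023
grip_force: 78.9
```

```bash
for i in 1; do python3 -m handwheel '[{"tx":0,"ty":0,"tz":-2,"roll":0},{"tx":0,"ty":0,"tz":0,"roll":0},{"tx":0,"ty":0,"tz":0,"roll":0}]'; python3 -m handwheel '[{"tx":0,"ty":0,"tz":-2,"roll":0},{"tx":0,"ty":0,"tz":0,"roll":0},{"tx":0,"ty":0,"tz":0,"roll":0}]'; python3 -m handwheel '[{"tx":0,"ty":0,"tz":-2,"roll":0},{"tx":0,"ty":0,"tz":0,"roll":0},{"tx":0,"ty":0,"tz":0,"roll":0}]'; done
```

```text
t: 5.27
tool_pos: [0.5326, 0.1064, 0.0795]
tool_rot: [-0.243, 3.128, 0.008]
contact_force: [7.0, 9.1, -11.6]
opening: 0.0234
grip_force: 78.9
t: 5.52
tool_pos: [0.5326, 0.1064, 0.0808]
tool_rot: [-0.243, 3.128, 0.008]
contact_force: [10.1, 8.0, -14.5]
opening: 0.023
grip_force: 82.1
t: 5.77
tool_pos: [0.5325, 0.1064, 0.0808]
tool_rot: [-0.242, 3.127, 0.008]
contact_force: [15.1, 8.9, -24.4]
opening: 0.0232
grip_force: 81.0
```

The pull reached the stop: z has risen 16.2 mm and the force climbs while z stays at 0.0808. I'll hold for a second to check for slip, then verify with a picture.

```bash
python3 -m handwheel '[{"tx":0,"ty":0,"tz":0,"roll":0},{"tx":0,"ty":0,"tz":0,"roll":0},{"tx":0,"ty":0,"tz":0,"roll":0},{"tx":0,"ty":0,"tz":0,"roll":0},{"tx":0,"ty":0,"tz":0,"roll":0},{"tx":0,"ty":0,"tz":0,"roll":0},{"tx":0,"ty":0,"tz":0,"roll":0},{"tx":0,"ty":0,"tz":0,"roll":0},{"tx":0,"ty":0,"tz":0,"roll":0},{"tx":0,"ty":0,"tz":0,"roll":0},{"tx":0,"ty":0,"tz":0,"roll":0},{"tx":0,"ty":0,"tz":0,"roll":0}]'; python3 look.py w5 | head -1;  python3 - <<'E'
import cv2
from station import optics
p,d=optics.get_image("scene"); a=cv2.resize(p[140:260,280:460,::-1],(600,400),interpolation=cv2.INTER_CUBIC)
b=cv2.resize(cv2.imread("pics/w5.png"),(600,375))[175:]
cv2.imwrite("pics/g2.png",cv2.vconcat([a,b]))
E
```

```text
t: 6.77
tool_pos: [0.5325, 0.1064, 0.0809]
tool_rot: [-0.242, 3.127, 0.008]
contact_force: [14.7, 9.2, -25.3]
opening: 0.0233
grip_force: 81.0
6.7667 [0.5325 0.1064 0.0809] [[-0.988, -0.154, 0.004], [-0.154, 0.988, 0.005], [-0.005, 0.005, -1.0]] 0.023274345653287922 [ 14.7   9.2 -25.3] 80.99713794887066
```

View pics/g2.png

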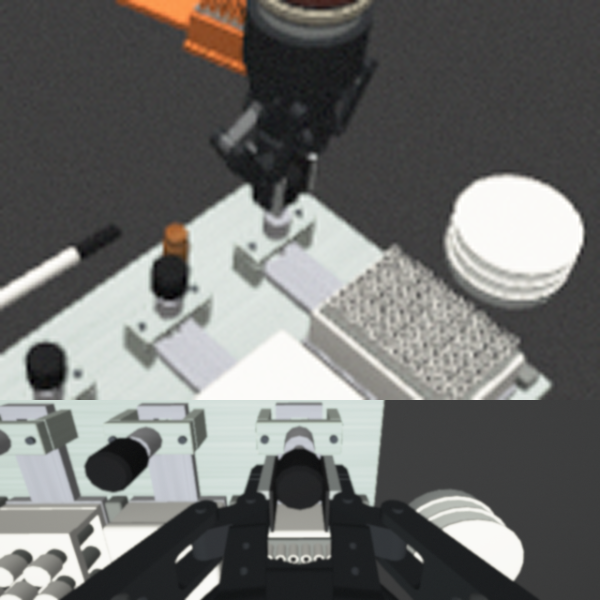

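The knob is still between the pads and raised, with more of the barrel and pin showing. The racks, vial, marker, dishes and other knobs have not moved. Handing in.

```bash
python3 -c "from station import ctrl; print(ctrl.finish_job())"
```

```text
the job is handed in; nothing more can be done
None
```

The tip rack is in the left bay; I pulled its knob up about 16 mm to the stop and handed in with it still gripped there, and everything else looked unmoved in the last picture (the hand-in gave no verdict).

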